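# Unlock the drilling jig and hold its locating pin half drawn

### The job

On the drilling jig, slide the flat dark steel keeper by its tab until its wide square window is centred on the locating pin, then take the pin by its grip and draw it straight up out of its bore by 30 mm, without forcing it and never pulling it all the way out. Finish holding the pin there, still in its bore and in line with it, with the keeper left open, so that the pine piece under the jig can be changed; leave the glue bottle, hammer and offcut alone.

Things in the scene. Friction and masses are not known exactly. Their poses are not given: they have to be found in the camera images.
- jig: Drilling jig fixed to the bench: plywood base 150 x 250 x 12 mm with an aluminium bar 74 x 220 mm, its flat top 70 mm above the bench. Origin: underside centre, on the bench; z up, y along the bar. Rails with lips (to 85 mm height) along the bar's long edges guide the keeper. A pine piece sticks out 33 mm from both long sides, 12 to 28 mm high.
- jig_bore (a point): Mouth of the vertical bore, 15 mm diameter, through the bar's centre (jig x = y = 0): on its axis, 70 mm above the bench. Axes as the jig's. The pin's axis is the bore's.
- keeper (a joint): Keeper position in m, 0 to 0.070, growing along jig +y; starts at 0 to 0.022, about 2 N friction, stays where left. Dark steel plate 64 x 161 x 4 mm, top at 84 mm height, with a 19 mm slot lengthwise round the pin's neck and, part way along, a window 38 x 36 (along) mm. At 0.045 the window is centred on the pin; within 5 mm of it the collar passes, elsewhere the plate locks it down.
- keeper_tab (a point): Top centre of the keeper's upright tab, a steel block 18 mm (jig x) x 14 mm (jig y), 34 mm tall on the plate; this point is 118 mm above the bench. It lies 100 mm to jig +y of the window's centre: 55 mm from the pin's axis at joint 0, 100 mm when the window is centred on the pin.
- pin: Loose steel pin, 100 to 220 g, standing in the bore; z up its axis. Origin on its axis under its collar, which rests on the bar's top at the start. Up from there: collar 26 mm diameter to 8 mm; neck 14 mm to 30 mm; ridged round grip 24 mm diameter from 30 to 74 mm (100 to 144 mm above the bench). Below: 14 mm shank, 54 mm long (last 4 mm 10 mm diameter). Let go, it drops back.
- pin_tip (a point): Lower end of the pin's shank, on its axis, 54 mm below the pin's origin.
- glue: Bystander: white glue bottle, 52 mm diameter, 150 mm tall; origin at the centre of its underside.
- hammer: Bystander: hammer about 280 mm long, lying on the bench beyond the jig (to its +x); x along the handle towards the head.
- offcut: Bystander: flat pine offcut 50 x 90 x 18 mm on the bench; origin at the centre of its underside.
Mind the look-alikes: they are no part of the job. Of the things shaped like the pin, the steel one is meant.

How it is judged:
On the way:
1. the keeper's window is centred on the pin, within 5 mm, and at rest, the pin still down (value of joint keeper between 0.04 and 0.05 m and velocity of joint keeper between -0.005 and 0.005 m/s and z of pin in the frame of jig below 0.074 m), for 0.2 s.
At the end, for the whole second after the job is handed in: The pin is held still by the fingers, drawn 23 to 37 mm, its tip still in the bore (within 4 mm of its axis) and its axis within 0.07 rad of the bore's, pressing on the jig with less than 25 N; the keeper is open (0.039 to 0.051) (z of pin in the frame of jig between 0.093 and 0.107 m and x of pin_tip in the frame of jig between -0.004 and 0.004 m and y of pin_tip in the frame of jig between -0.004 and 0.004 m and angle between the z axis of pin and the z axis of jig, either way round below 0.07 rad and linear speed of pin below 0.01 m/s and contact force between the fingers and pin above 2 N and contact force between pin and jig below 25 N and value of joint keeper between 0.039 and 0.051 m); the arm keeps its last pose, push and grip.
It fails at once if the pin is pulled (nearly) all the way out, over 48 mm (z of pin in the frame of jig above 0.118 m).
It fails at once if the pin is forced against the bore or the keeper with over 60 N (contact force between pin and jig above 60 N).
It fails at once if a bystander is moved over 20 mm (distance of any of glue, hammer, offcut from where it was at the start of the episode above 0.02 m).
It also fails if it takes over 40 s, if anything falls off the work surface, if the arm or the gripper's body presses on something with over 40 N, if the wrist force passes 120 N, or if a joint passes its speed limit or range.

### The arm

A 6-joint arm with a two-finger parallel gripper is mounted at the origin on the work surface. World frame = base frame: x ahead of the robot, y to its left, z up, the work surface at z = 0. Lengths are in m, angles in rad, forces in N, time in s.
With the tool pointing down it reaches from about 0.25 to 0.725 m from the base axis. Payload 4 kg.
Tool frame: the origin (TCP) lies at the very end of the fingers, on their centre line; the grasp point (between the pads) lies 19 mm behind it; z points along the fingers, y is the direction in which the jaws open and shut (so a half turn about z gives the same grasp; the last joint's range is limited). The gripper opens to 85 mm and grips with 20 to 120 N. Pads are 22 mm wide; open, the fingers measure 114 mm over their backs; the gripper's body (76 mm by 85 mm) begins 54 mm behind the grasp point. The pads swing forward as they close: fully open they stand 13 mm farther back than shut.
Start: joints at [1.16, 0.241, 0.005, 1.335, 0, 1.571], TCP at [0.2, 0.458, 0.231] pointing down, gripper open.
Joint ranges: [-2.72, 2.72], [-1.05, 1.87], [-1.09, 1.28], [-1.99, 2.15], [-1.42, 1.44], [-3.14, 3.14]. Speed limits (rad/s): [2.79, 2.79, 3.14, 3.14, 3.14, 3.14].

### API

Orientations are given as a unit quaternion [w, x, y, z].
In Python, from plant import status, cams, ticket gives the robot as it stands.
- The arm moves only by the shell command python3 -m inch 'ROWS' [OPENING] [FORCE]. ROWS is a JSON object of lists of equal length, an entry for each row: "translation": the shift along the world's x, y, z in units of 40 mm (1.0 is 40 mm), a list of three; "rot": the turn, a rotation vector about the world's x, y, z in units of 10 degrees (1.0 is 10 degrees), a list of three. A call has 1 to 5 rows; each row shifts and turns the commanded pose from where the row before left it; what a row does not reach is not made up. A row lasts 1/8 s, in which the tool goes at most 62.5 mm and 10.7 degrees, less where a joint would pass 70% of its speed; a pose out of reach is approached as far as the arm can. A call is refused whole if a number of a shift passes 1 or a number of a turn 1, either way. A call with a gripper value outside its range is refused whole. OPENING is the opening in per cent of the stroke, from 0 (shut) to 100 (fully open), set as the call begins (- or left out, the last holds). The fingers move at their own pace and stop on an object; FORCE is the grip in N (left out, the last holds). Time passes only in rows, so rows that do not move let the fingers close. It gives the time, the measured TCP pose, the force and the opening at its end, in the units of the state.
- status.observe(): the state, without advancing time (a new reading comes with each control period).
- cams.snapshot(name): name is "scene" or "top"; returns a dict with "frame" (420x560x3 uint8, red, green, blue), "intrinsics" (3x3 intrinsics, pixels), "pose" (4x4, takes a point from camera to world coordinates). Camera axes: x right, y down, z forward; pixel columns grow to the right and rows downward; lengths in m; the calibration is good to about 2 mm. A picture is of the moment at which its call begins. There is no depth.
- ticket.hand_in(): hands the job in, once; it reports no verdict.
Trained networks look in a picture, given as the dict that the camera call returned (one of the last four; its "shot" number tells which), for a name from the list of things; names that differ only in an ending like _2 or _b are one class to them, and where a whole thing is asked for, a point or a joint stands for the part that bears it (a point fixed in the world has none). Each returns a list of dicts, best first, with "p" (0 to 1); they miss things now and then, are a little off and sometimes report something else, mostly with a low value. They report only what shows in the picture. A call takes as long as a camera call. They do not tell look-alikes from the thing itself.
- cams.spot_in(query, picture): "rect" ([centre column, centre row, width, height] in pixels, round what is visible of it).
- cams.landmark_of(query, picture): "point" ([column, row] in pixels: a listed point, or the origin of a listed thing).
The state is a dict: "clock": time; "q": joint angles; "dq": joint speeds; "tau": joint torques, N m; "tcp_pos": TCP position; "eef_rot": TCP orientation; "force": force on the tool from outside, world axes, zero at the start; "torque": the same for the moment, N m; "opening": finger opening in m.
Only numpy, scipy, OpenCV 4.12 (cv2) and the standard library are available. Lean on these libraries where they do the work, as an engineer would, in place of code of your own. Each camera call takes 0.05 s, during which the arm holds its last target. There are 200 camera calls.

## Working session

There is one attempt and no reset: what is moved stays moved. The work goes in short steps, Python scripts to look and compute and a shell command to move; the robot and the scene stay as the last step left them, time stands still between calls to the robot, and variables do not carry over. Pictures are saved under pics/ and viewed, about 8 in all and at most 12, crops included, and the job is handed in when it is done.

```bash
mkdir -p pics; ls; cat > h.py <<'E'
import numpy as np,cv2
from plant import status,cams,ticket
def ray(s,uv,z):
    K=np.array(s["intrinsics"]);T=np.array(s["pose"])
    d=T[:3,:3]@np.linalg.inv(K)@np.array([uv[0],uv[1],1.]);o=T[:3,3]
    return o+d*(z-o[2])/d[2]
def px(s,p):
    K=np.array(s["intrinsics"]);T=np.array(s["pose"])
    c=K@(T[:3,:3].T@(np.array(p)-T[:3,3]));return c[:2]/c[2]
def save(s,n,crop=None,f=1):
    im=s["frame"]
    if crop:im=im[crop[1]:crop[3],crop[0]:crop[2]]
    cv2.imwrite("pics/"+n,cv2.resize(im[:,:,::-1],None,fx=f,fy=f,interpolation=cv2.INTER_CUBIC))
E
python3 - <<'E'
from h import *
H=dict(jig_bore=.07,keeper_tab=.118,pin=.07,jig=0,glue=0,hammer=0.01,offcut=0)
for n in("scene","top"):
    s=cams.snapshot(n);save(s,n+"0.png");print(n,np.round(s["pose"],2).tolist())
    for q in H:
        print(q,[(round(d["p"],2),np.round(d["point"]),np.round(ray(s,d["point"],H[q]),3)[:2]) for d in cams.landmark_of(q,s)[:3]])
o=status.observe();print(o)
E
```

```text
pics
scene [[-0.53, 0.56, -0.64, 1.23], [0.85, 0.34, -0.4, 0.43], [-0.0, -0.76, -0.66, 0.75], [0.0, 0.0, 0.0, 1.0]]
jig_bore [(0.63, array([314., 223.]), array([0.577, 0.096]))]
keeper_tab [(0.71, array([342., 223.]), array([0.595, 0.164]))]
pin [(0.83, array([324., 303.]), array([0.741, 0.208])), (0.65, array([316., 221.]), array([0.569, 0.096])), (0.31, array([226., 282.]), array([0.791, 0.038]))]
jig [(0.74, array([314., 248.]), array([0.576, 0.098]))]
glue [(0.9, array([249., 195.]), array([ 0.505, -0.116]))]
hammer [(0.66, array([229., 285.]), array([0.756, 0.013]))]
offcut [(0.81, array([392., 333.]), array([0.687, 0.319]))]
top [[0.02, -0.98, 0.2, 0.36], [-1.0, -0.02, -0.02, 0.03], [0.02, -0.2, -0.98, 1.12], [0.0, 0.0, 0.0, 1.0]]
jig_bore [(0.6, array([246., 211.]), array([0.569, 0.092])), (0.58, array([162., 166.]), array([0.674, 0.3  ]))]
keeper_tab [(0.57, array([214., 194.]), array([0.596, 0.163])), (0.57, array([246., 208.]), array([0.565, 0.089]))]
pin [(0.6, array([163., 215.]), array([0.554, 0.287])), (0.57, array([205., 148.]), array([0.723, 0.197])), (0.52, array([25
[... 220 characters left out ...]
[(0.96, array([162., 168.]), array([0.69 , 0.316]))]
{'clock': 0.8, 'q': array([1.16002715e+00, 2.40580319e-01, 5.02009102e-03, 1.33522612e+00,
       1.67728814e-05, 1.57081870e+00]), 'dq': array([-0.000415  , -0.00157573, -0.00184332, -0.00118209, -0.00052238,
        0.00095224]), 'tau': array([-8.46325456e-04, -3.72151995e+01,  2.52678430e+01,  7.94393509e-04,
       -4.62643300e-05, -1.94413317e-06]), 'tcp_pos': array([0.19965221, 0.45840799, 0.23132399]), 'eef_rot': array([-7.19321746e-06,  2.03954633e-01,  9.78980341e-01,  6.59231801e-06]), 'force': array([ 0.51678592, -0.59467963, -0.62879417]), 'torque': array([-0.06132559, -0.0051056 , -0.04381354]), 'opening': 0.08580033790144521}
```

View pics/top0.png

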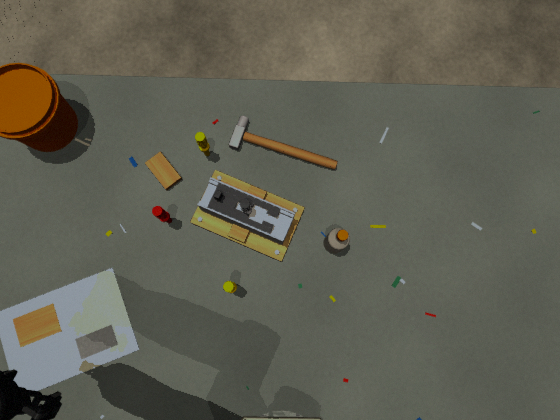

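View pics/scene0.png

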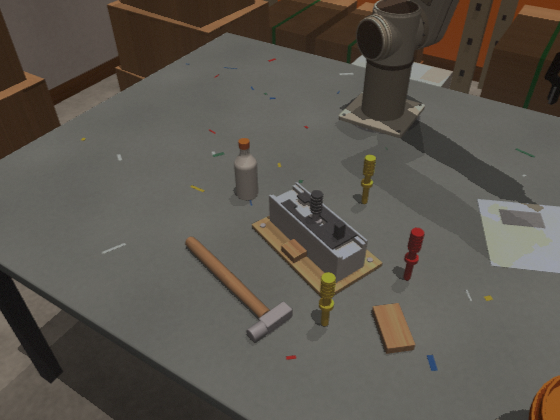

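The top picture shows the jig at about (247,213), with the tab at (218,196) and the steel pin at (247,209). There are yellow and red look-alikes around it, and the glue is at (340,238). Next I'll zoom in on both views.

```bash
python3 - <<'E'
from h import *
a=cams.snapshot("top");b=cams.snapshot("scene")
A=cv2.resize(a["frame"][160:270,180:320],None,fx=4.5,fy=4.5,interpolation=cv2.INTER_CUBIC)
cv2.imwrite("pics/topz.png",A[:,:,::-1])
save(b,"scz.png",(245,175,385,285),4.5)
for s in(a,b):
    print([ (d["p"],np.round(d["rect"],1)) for d in cams.spot_in("keeper_tab",s)[:2]], [(d["p"],np.round(d["rect"],1)) for d in cams.spot_in("pin",s)[:4]])
E
```

```text
[(0.85, array([244.4, 208.9,  71.2,  49.9]))] [(0.6, array([162.6, 212.6,  18.8,  17.8])), (0.59, array([202.2, 142.9,  11.3,  22.9])), (0.58, array([229.4, 286.2,  13.1,   9.8])), (0.48, array([249.2, 208.6,  12.4,  12.7]))]
[(0.68, array([317.8, 221.2,  65.9,  54.4]))] [(0.98, array([326.9, 297.8,  14.1,  53.6])), (0.91, array([317.3, 206.5,  15. ,  34.8])), (0.81, array([368.4, 180.7,  18.3,  48.2]))]
```

View pics/topz.png

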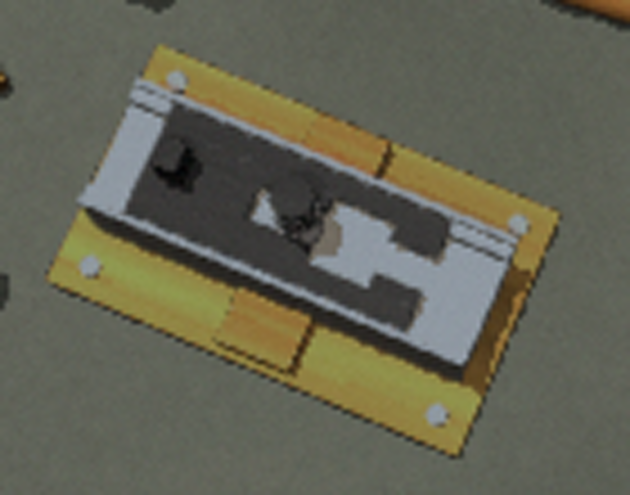

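View pics/scz.png

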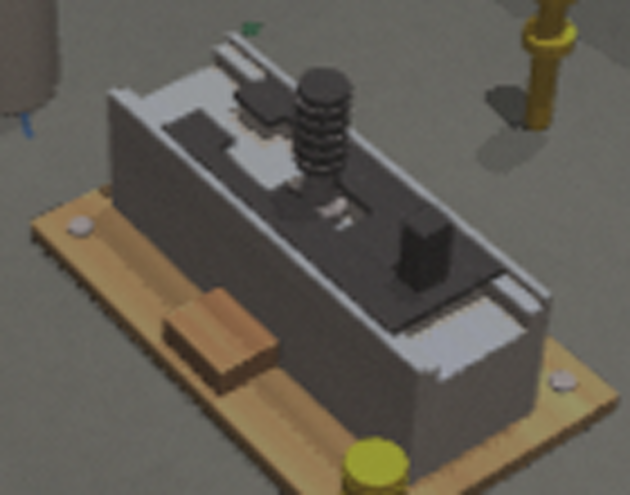

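```bash
python3 - <<'E'
from h import *
s=cams.snapshot("top");b=cams.snapshot("scene")
P=lambda u,v:(180+u/4.5-.4,160+v/4.5-.4)
Q=lambda u,v:(245+u/4.5-.4,175+v/4.5-.4)
c=np.array([ray(s,P(*p),.012) for p in[(160,45),(558,212),(460,457),(48,280)]])
print(np.round(c,4)[:,:2],c.mean(0))
e=[c[0]-c[1],c[3]-c[2]];print([np.linalg.norm(x) for x in e],[np.degrees(np.arctan2(-x[0],x[1])) for x in e])
f=[c[0]-c[3],c[1]-c[2]];print([np.linalg.norm(x) for x in f],[np.degrees(np.arctan2(x[1],x[0])) for x in f])
print("tab top",ray(s,P(175,150),.118),"scene",ray(b,Q(426,223),.118))
print("pin top",ray(s,P(297,192),.144),"scene",ray(b,Q(325,82),.144))
# bar corners at z .085 in scene: lips ends
c2=[ray(b,Q(*p),.085) for p in [(112,92),(230,36),(548,296),(424,374)]];print(np.round(c2,4),np.mean(c2,0))
# front window edge/keeper right end
E
```

```text
[[ 0.686   0.1782]
 [ 0.5944 -0.0499]
 [ 0.4557  0.0027]
 [ 0.5487  0.2336]] [0.57120433 0.09114748 0.012     ]
[np.float64(0.24574103213900736), np.float64(0.24900898432914328)] [np.float64(-21.883458016832083), np.float64(-21.9390723879262)]
[np.float64(0.1480643261168255), np.float64(0.1483355818063796)] [np.float64(-21.996640726161736), np.float64(-20.734129799942384)]
tab top [0.59945104 0.15368941 0.118     ] scene [0.60074224 0.16070978 0.118     ]
pin top [0.57341962 0.08924244 0.144     ] scene [0.57080207 0.09543595 0.144     ]
[[ 0.5654 -0.0174  0.085 ]
 [ 0.5009  0.0079  0.085 ]
 [ 0.5812  0.2106  0.085 ]
 [ 0.6481  0.1865  0.085 ]] [0.57392311 0.09689832 0.085     ]
```

Jig yaw is about -21.7° and the bore is near (0.572, 0.093). The tab is near (0.600, 0.158), which puts the joint at about 0.015. The jaws already lie almost along jig y, so I'll move above the tab with the opening at 50%.

```bash
python3 -m inch '{"translation":[[1,-0.75,0],[1,-0.75,0],[1,-0.75,0],[1,-0.75,0],[1,-0.75,0]],"rot":[[0,0,0.18],[0,0,0],[0,0,0],[0,0,0],[0,0,0]]}' 50 30
python3 -m inch '{"translation":[[1,-0.75,0],[1,-0.75,0],[1,-0.75,-0.5],[1,-0.75,-0.5],[1,-0.75,-0.5]],"rot":[[0,0,0],[0,0,0],[0,0,0],[0,0,0],[0,0,0]]}'
python3 - <<'E'
from h import *
o=status.observe();print(o["tcp_pos"],o["eef_rot"])
b=cams.snapshot("scene");save(b,"s2.png",(245,110,385,285),3.4)
for p in [(.6,.158,.118),o["tcp_pos"]]:print((px(b,p)-[245,110])*3.4)
E
```

```text
clock: 1.82
tcp_pos: [0.4009, 0.3074, 0.2315]
eef_rot: [0.0, 0.189, 0.982, 0.0]
force: [-0.2, 0.2, -0.2]
opening: 0.0426
clock: 2.45
tcp_pos: [0.601, 0.1573, 0.1707]
eef_rot: [0.0, 0.189, 0.982, 0.0]
force: [0.9, 0.7, 0.3]
opening: 0.0424
[0.60097258 0.15731822 0.17072873] [1.45646417e-04 1.88597800e-01 9.82054389e-01 1.60286986e-04]
[316.69007178 385.55050368]
[321.72144726 313.13631937]
```

View pics/s2.png

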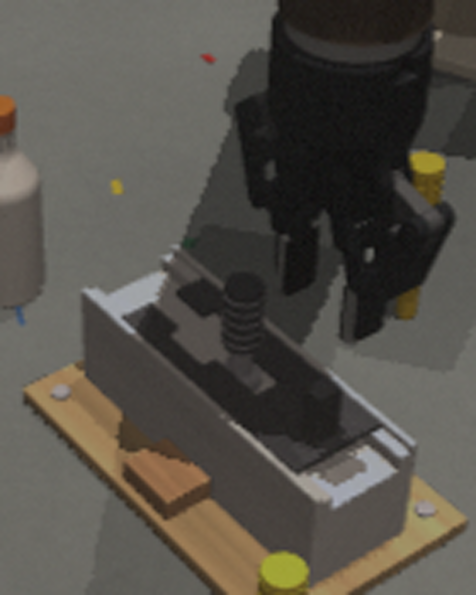

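The fingers, at (300,280) and (365,335), straddle the tab at (320,395). Next I'll descend and close on it.

```bash
python3 -m inch '{"translation":[[0,0,-0.7],[0,0,-0.7],[0,0,-0.57],[0,0,0]],"rot":[[0,0,0],[0,0,0],[0,0,0],[0,0,0]]}'
python3 -m inch '{"translation":[[0,0,0],[0,0,0],[0,0,0],[0,0,0]],"rot":[[0,0,0],[0,0,0],[0,0,0],[0,0,0]]}' 0 30
python3 - <<'E'
from h import *
o=status.observe();print(o["tcp_pos"],o["opening"],o["force"])
a=cams.snapshot("top");b=cams.snapshot("scene")
A=cv2.resize(a["frame"][160:270,180:320],None,fx=3,fy=3)
B=cv2.resize(b["frame"][175:285,245:385],None,fx=3,fy=3)
cv2.imwrite("pics/g3.png",np.vstack([A,B])[:,:,::-1][:600])
E
```

```text
clock: 3.0
tcp_pos: [0.5977, 0.158, 0.0902]
eef_rot: [-0.002, 0.189, 0.982, -0.001]
force: [-0.9, -0.4, -0.5]
opening: 0.0429
clock: 3.5
tcp_pos: [0.6006, 0.1588, 0.0941]
eef_rot: [0.001, 0.189, 0.982, 0.001]
force: [-0.7, 0.3, 5.4]
opening: 0.0132
[0.60061552 0.15876123 0.09406584] 0.013199941982639563 [-0.67400601  0.26122157  5.35316623]
```

```bash
python3 -c "
import cv2;i=cv2.imread('pics/g3.png');print(i.shape)"
```

```text
(600, 420, 3)
```

View pics/g3.png

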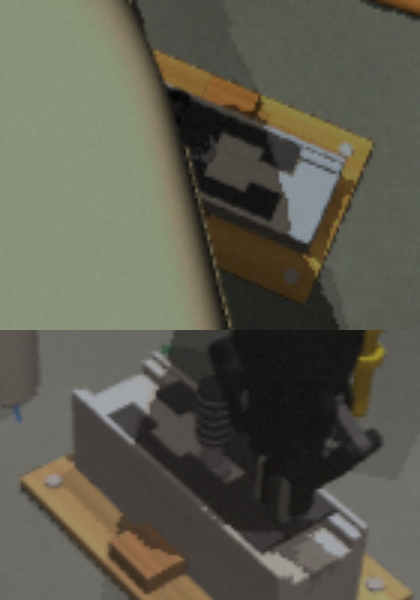

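The tab is gripped, with an opening of 13.2 mm. The fingertips touch the plate slightly, so I'll ease up and then slide about 29 mm along jig +y.

```bash
python3 -m inch '{"translation":[[0,0,0.07],[0.07,0.17,0],[0.07,0.17,0],[0.07,0.17,0],[0.06,0.17,0]],"rot":[[0,0,0],[0,0,0],[0,0,0],[0,0,0],[0,0,0]]}'
python3 -m inch '{"translation":[[0,0,0],[0,0,0]],"rot":[[0,0,0],[0,0,0]]}'
python3 - <<'E'
from h import *
o=status.observe();print(o["tcp_pos"],o["opening"],o["force"])
E
```

```text
clock: 4.22
tcp_pos: [0.611, 0.1848, 0.0943]
eef_rot: [0.0, 0.189, 0.982, -0.001]
force: [4.5, -4.1, -6.7]
opening: 0.0131
clock: 4.47
tcp_pos: [0.6114, 0.1857, 0.0943]
eef_rot: [0.001, 0.189, 0.982, -0.0]
force: [6.2, -1.4, -7.3]
opening: 0.0136
[0.61142641 0.18570343 0.09431282] 0.013554010058224647 [ 6.22012526 -1.35056614 -7.28657097]
```

Moved 29 mm. Now I'll release, go up and check the window against the pin.

```bash
python3 -m inch '{"translation":[[0,0,-0.05],[0,0,0],[0,0,0]],"rot":[[0,0,0],[0,0,0],[0,0,0]]}' 50
python3 -m inch '{"translation":[[0,0,0.4],[0,0,1],[0,0,1],[0.5,0.5,0.5],[0.2,0.9,0]],"rot":[[0,0,0],[0,0,0],[0,0,0],[0,0,0],[0,0,0]]}'
python3 -m inch '{"translation":[[-0.5,1,0],[-0.5,1,0],[-0.5,1,0],[0,0,0]],"rot":[[0,0,0],[0,0,0],[0,0,0],[0,0,0]]}'
python3 - <<'E'
from h import *
o=status.observe();print(o["tcp_pos"],o["opening"],o["force"])
a=cams.snapshot("top");b=cams.snapshot("scene")
A=cv2.resize(a["frame"][170:250,185:305],None,fx=5,fy=5,interpolation=cv2.INTER_CUBIC)[:300]
B=cv2.resize(b["frame"][180:260,265:385],None,fx=5,fy=5,interpolation=cv2.INTER_CUBIC)[:300]
A=cv2.convertScaleAbs(A,alpha=1.6);B=cv2.convertScaleAbs(B,alpha=1.6)
cv2.imwrite("pics/k4.png",np.vstack([A,B])[:,:,::-1])
E
```

```text
clock: 4.85
tcp_pos: [0.6102, 0.1859, 0.0936]
eef_rot: [-0.0, 0.188, 0.982, 0.0]
force: [0.3, 0.1, 1.0]
opening: 0.043
clock: 5.48
tcp_pos: [0.6409, 0.2414, 0.2145]
eef_rot: [0.003, 0.19, 0.982, 0.002]
force: [-0.4, 0.2, 0.1]
opening: 0.0429
clock: 5.98
tcp_pos: [0.5766, 0.3651, 0.2108]
eef_rot: [0.0, 0.186, 0.983, 0.001]
force: [-0.2, 0.1, -0.5]
opening: 0.0424
[0.57663893 0.36513632 0.21081454] 0.042430249393109465 [-0.22092996  0.12363501 -0.54533719]
```

View pics/k4.png

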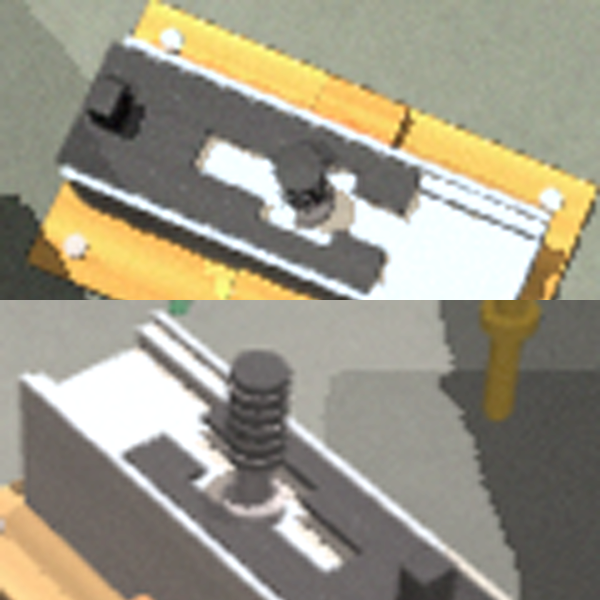

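```bash
python3 - <<'E'
from h import *
a=cams.snapshot("top");b=cams.snapshot("scene")
P=lambda u,v:(185+u/5-.4,170+v/5-.4)
Q=lambda u,v:(265+u/5-.4,180+(v-300)/5-.4)
w=np.array([.370,.929,0])
t=ray(a,P(108,95),.118);p=ray(a,P(302,160),.144)
print("tab-pin",t,p,(t-p)@w)
for uv in[(263,212),(330,240),(415,212),(375,290),(355,175),(332,165)]:
    q=ray(a,P(*uv),.084);print(uv,q,(q-p)@w, (q-p)@[.929,-.37,0])
p2=ray(b,Q(260,370),.144);print(p2)
for uv in[(185,478),(205,462),(205,490),(240,515)]: q=ray(b,Q(*uv),.084);print(uv,(q-p2)@w,(q-p2)@[.929,-.37,0])
# overlay with window model
th=np.radians(-21.7);y=np.array([-np.sin(th),np.cos(th),0]);x=np.array([np.cos(th),np.sin(th),0]);ims=[]
for s,bo,(c0,r0) in((a,[.5727,.0895,0],(185,170)),(b,[.5727,.0955,0],(265,180))):
    I=cv2.convertScaleAbs(cv2.resize(s["frame"][r0:r0+80,c0:c0+120],None,fx=5,fy=5,interpolation=cv2.INTER_CUBIC)[:300],alpha=1.6)
    def pl(pts,z,col):
        pp=np.array([(px(s,np.array(bo)+x*i+y*j+[0,0,z])-[c0-.4,r0-.4])*5 for i,j in pts]);cv2.polylines(I,[pp.astype(np.int32)],True,col,1)
    pl([(-.019,-.018),(.019,-.018),(.019,.018),(-.019,.018)],.084,(255,0,0))
    pl([(-.009,.093),(.009,.093),(.009,.107),(-.009,.107)],.118,(0,255,0))
    pl([(.012*np.cos(k),.012*np.sin(k)) for k in np.arange(0,6.3,.2)],.144,(255,255,0))
    pl([(.013*np.cos(k),.013*np.sin(k)) for k in np.arange(0,6.3,.2)],.078,(255,0,255))
    ims.append(I)
cv2.imwrite("pics/o5.png",np.vstack(ims)[:,:,::-1])
E
```

```text
tab-pin [0.60895806 0.18232198 0.118     ] [0.57490673 0.09063138 0.144     ] 0.09777956740011047
(263, 212) [0.56257658 0.11177972 0.084     ] 0.015084659543442314 -0.019279595926804168
(330, 240) [0.54994357 0.07982959 0.084     ] -0.01927122907551574 -0.019194114532515575
(415, 212) [0.56433808 0.04024131 0.084     ] -0.05072276440935407 0.008826054675504933
(375, 290) [0.52666712 0.05800497 0.084     ] -0.04815858946909265 -0.03274282131211032
(355, 175) [0.58147005 0.06905666 0.084     ] -0.017614482278373714 0.01407997232593587
(332, 165) [0.58603589 0.08007764 0.084     ] -0.005686631907259734 0.014243880631116639
[0.5730623  0.09619788 0.144     ]
(185, 478) -0.01997092829823846 0.01905126290884582
(205, 462) -0.02269627903828908 0.006698996704558179
(205, 490) -0.009659957578082167 0.017048019276723624
(240, 515) 0.00990534013774582 0.015043732073425714
```

View pics/o5.png

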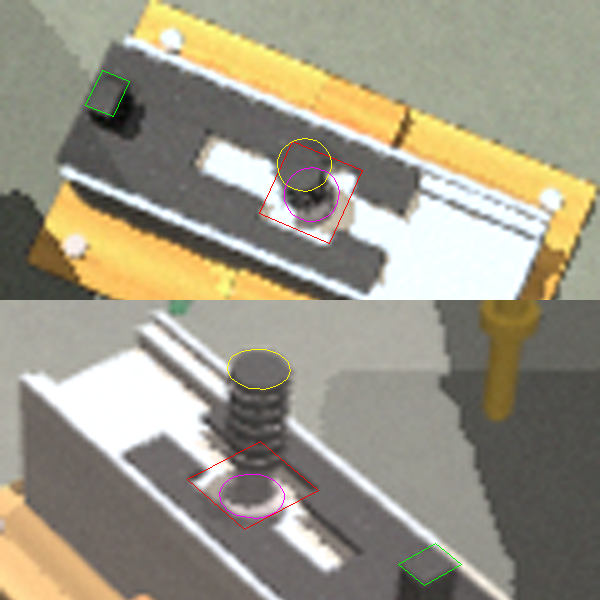

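The overlay matches the window, pin and tab in both views, with the tab 98–100 mm from the pin, so the joint is about 0.043–0.045. On to the pin.

```bash
python3 -m inch '{"translation":[[0,-1,0],[0,-1,0],[0,-1,0],[0,-1,0],[0,-1,0]],"rot":[[0,0,0],[0,0,0],[0,0,0],[0,0,0],[0,0,0]]}' 55 20
python3 -m inch '{"translation":[[-0.09,-1,0],[0,-0.77,0],[0,0,0],[0,0,0]],"rot":[[0,0,0],[0,0,0],[0,0,0],[0,0,0]]}'
```

```text
clock: 6.8
tcp_pos: [0.5788, 0.1586, 0.2098]
eef_rot: [0.0, 0.19, 0.982, 0.0]
force: [1.0, -0.0, -0.0]
opening: 0.047
clock: 7.3
tcp_pos: [0.5751, 0.0902, 0.2096]
eef_rot: [0.0, 0.189, 0.982, 0.0]
force: [0.6, -0.3, 1.8]
opening: 0.0468
```

```bash
python3 -m inch '{"translation":[[-0.05,0.11,0],[0,0,-0.9],[0,0,-0.9],[0,0,-0.87],[0,0,0]],"rot":[[0,0,0],[0,0,0],[0,0,0],[0,0,0],[0,0,0]]}'
python3 -m inch '{"translation":[[0,0,0],[0,0,0],[0,0,0],[0,0,0]],"rot":[[0,0,0],[0,0,0],[0,0,0],[0,0,0]]}' 0 30
python3 - <<'E'
from h import *
o=status.observe();print(o["tcp_pos"],o["opening"],o["force"],o["torque"])
E
```

```text
clock: 7.92
tcp_pos: [0.57, 0.096, 0.0995]
eef_rot: [-0.003, 0.188, 0.982, -0.001]
force: [-0.7, 0.1, -0.5]
opening: 0.0468
clock: 8.43
tcp_pos: [0.5738, 0.0952, 0.1042]
eef_rot: [0.001, 0.189, 0.982, 0.0]
force: [-1.2, -1.1, 6.1]
opening: 0.0233
[0.57381002 0.09522445 0.1041871 ] 0.023300450491129852 [-1.24950814 -1.09060381  6.07549455] [-0.2753419   0.30648143 -0.00171024]
```

Pin gripped at 23.3 mm with little lateral force. I'll draw it up gently.

```bash
python3 -m inch '{"translation":[[0,0,0.08],[0,0,0.08],[0,0,0.08],[0,0,0]],"rot":[[0,0,0],[0,0,0],[0,0,0],[0,0,0]]}' 0 40
```

```text
clock: 8.93
tcp_pos: [0.5731, 0.0953, 0.1123]
eef_rot: [0.0, 0.189, 0.982, 0.0]
force: [0.7, -0.7, -2.1]
opening: 0.0229
```

```bash
python3 -m inch '{"translation":[[0,0,0.14],[0,0,0.14],[0,0,0.14],[0,0,0.13],[0,0,0]],"rot":[[0,0,0],[0,0,0],[0,0,0],[0,0,0],[0,0,0]]}'
python3 -m inch '{"translation":[[0,0,0],[0,0,0]],"rot":[[0,0,0],[0,0,0]]}'
python3 - <<'E'
from h import *
o=status.observe();print(o["tcp_pos"],o["force"],o["torque"],o["opening"])
b=cams.snapshot("scene");a=cams.snapshot("top")
bo=np.array([.5727,.0955,0])
I=cv2.convertScaleAbs(cv2.resize(b["frame"][160:260,265:385],None,fx=5,fy=5,interpolation=cv2.INTER_CUBIC),alpha=1.6)
for z,r,c in((.1,.013,(255,0,255)),(.108,.013,(255,0,255)),(.174,.012,(255,255,0))):
    pp=np.array([(px(b,bo+[r*np.cos(k),r*np.sin(k),z])-[264.6,159.6])*5 for k in np.arange(0,6.3,.2)]);cv2.polylines(I,[pp.astype(np.int32)],True,c,1)
cv2.imwrite("pics/f6.png",I[:,:,::-1])
E
```

```text
clock: 9.55
tcp_pos: [0.573, 0.0953, 0.1349]
eef_rot: [0.0, 0.189, 0.982, 0.0]
force: [1.5, 0.1, -0.6]
opening: 0.0233
clock: 9.8
tcp_pos: [0.573, 0.0952, 0.1342]
eef_rot: [0.0, 0.189, 0.982, 0.0]
force: [1.0, -0.4, -1.4]
opening: 0.023
[0.57299955 0.09523683 0.1341599 ] [ 1.01781093 -0.37531237 -1.39468357] [-0.04698233 -0.39229959 -0.01374013] 0.022980430215977458
```

View pics/f6.png

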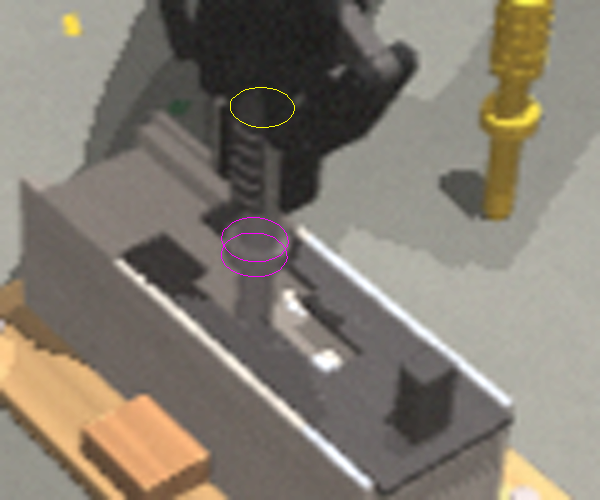

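The collar sits at the height predicted for a 30 mm draw, at (255,247). The shank runs straight down into the bore, the keeper is still open and the forces are small, so I'm handing in.

```bash
python3 - <<'E'
from h import *
print(ticket.hand_in()); o=status.observe();print(o["clock"],o["tcp_pos"],o["force"])
E
```

```text
the job is handed in; nothing more can be done
None
the job is handed in; nothing more can be done
```

I slid the keeper about 29 mm by its tab until the window was centred on the pin. Then I drew the pin up 30 mm by its grip and handed the job in at about 10 s, holding it there.

- **Pin:** the tool rose from 0.1042 to 0.1342 m. In the last picture the collar is at the height expected for a 30 mm draw, with the shank in the bore. The tool stayed upright.
- **Grip and forces:** the grip is set to 40 N at an opening of 23 mm. The last force reading was about 2 N, roughly the pin's own weight. The most I saw at the pin was 6 N, while closing on it.
- **Keeper:** estimates put it at 0.043 to 0.045 m, and nothing touched it after that check.
- **Disagreement:** the two cameras differed by about 5 mm in y. I resolved this against the measured position of the gripped tab, and both overlays then matched.
- **Bystanders:** I kept clear of the glue bottle, hammer and offcut, but did not measure their positions again at the end.
- **After hand-in:** I got no state reading, because the interface had closed.

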